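# Fit the heater plug in the glue-pot warmer

### The job

Lift the empty glue pot by its handle off the warmer and set it down gently, upright, in the middle of the cork mat, and let go of it. Then take the heater plug from its wooden block, push it fully down into the warmer's bayonet socket with its pins through the notches, twist it a quarter turn clockwise (seen from above) to the stop, and finish while still gripping it and pressing it fully home against its spring: do not let go at the end. Leave the other things on the bench where they are.

Things in the scene. Friction and masses are not known exactly. Their poses are not given: they have to be found in the camera images.
- pot: Glue pot, open, round, aluminium, 144 mm across, 80 mm tall, 0.35 to 0.7 kg, with a fixed handle arching over it. Origin: centre of its underside; z up. The handle is a straight wooden bar along the pot's y axis, 14 mm thick (x), 16 mm tall (z), 104 mm long, on thin steel uprights at y = +-74 mm. It starts on top of the warmer, covering the socket.
- pot_grip (a point): Middle of the pot's wooden handle bar, 125 mm above the pot's underside, on the pot's axis; axes as the pot's.
- mat: Square cork mat fixed on the bench, 190 x 190 mm, 4 mm thick, to the left or right of the warmer. Origin: centre of its underside (its top is 4 mm higher).
- warmer: Warmer, fixed: dark steel base 160 x 160 x 10 mm; two upright aluminium cheeks along its x axis at y = +-62 to 76 mm, 120 mm long, tops at z = 120 mm, on which the pot stands; between them the socket housing, 70 x 70 mm, with a brass top face at z = 60 mm. Origin: centre of the base's underside, on the bench; z up.
- socket_mouth (a point): Centre of the mouth in the brass face, 60 mm above the bench; axes as the warmer's. A 28 mm round hole in a 5 mm plate, with notches 13 mm wide at +x and -x, out to 22 mm from the centre. Under it the pins turn clockwise only (from above), from the notches to a solid stop 90 to 95 degrees on. Home: the plug's origin is here, its flange solid on the brass; it turns only within 5.5 mm of home.
- plug: Heater plug, 0.13 to 0.19 kg. Origin: on its axis, underside of its flange; z up. Below: brass stem 24 mm thick, tapering over the last 10 mm to a 12 mm tip 28 mm down; steel cross pin along x, 7 mm thick, 40 mm end to end, centre 14 mm down. Above: flange 56 mm across, 5 mm thick; white drum 44 mm across up to 23 mm; black wing grip. A half turn makes no difference. Starts upright in the block.
- plug_grip (a point): Point in the plug's black wing grip, on the axis, 40 mm above the plug's origin; axes as the plug's. The wing is 44 mm long (along x, in line with the pins), 14 mm thick (y), and reaches from 23 to 53 mm above the plug's origin.
- holder: Wooden block fixed on the bench, 84 x 84 x 36 mm, with a plain 45 mm hole in which the plug's stem hangs, the flange on the block's top (36 mm above the bench); on the other side of the warmer from the mat. Origin: centre of its underside.
- jar: Bystander, leave it alone: small amber varnish jar, 48 mm across, 60 mm tall. Origin: centre of its underside.
- bottle: Bystander, leave it alone: green glass bottle, 54 mm across, 140 mm tall. Origin: centre of its underside.
- mug: Bystander, leave it alone: black mug, 76 mm across, 85 mm tall. Origin: centre of its underside.
- tape: Bystander, leave it alone: roll of paper tape lying flat, 72 mm across, 18 mm thick. Origin: centre of its underside.
- sandblock: Bystander, leave it alone: wooden sanding block, 75 x 45 x 24 mm. Origin: centre of its underside.
- spool: Bystander, leave it alone: turned wooden spool, 36 mm across, 54 mm tall. Origin: centre of its underside.
- plane: Bystander, leave it alone: small hand plane, 140 x 45 mm, 56 mm tall. Origin: centre of its underside.
- screwdriver: Bystander, leave it alone: screwdriver lying on the bench. Origin: centre of its underside.
- plunger: Spring plunger: copper disc 18 mm across deep in the socket, on its axis; its top is 18 mm below the brass face when free. The plug's tip meets it 10 mm before home; it pushes back with 4 N, growing to 10 N at home. Let go after the turn, the plug springs up 5.5 mm. Origin: centre of its underside.

How it is judged:
On the way, in this order (a step that is already met when the one before it is completed fails the run):
1. the pot stands upright on the cork mat, released (horizontal distance between pot and mat below 0.03 m and height (world z) of pot below 0.009 m and angle between pot's own z axis and vertical below 0.08 rad and contact force between each of the arm, the fingers and pot below 0.1 N and linear speed of pot below 0.03 m/s), for 0.2 s.
2. the plug is pushed into the socket with its pins through the notches, below the plate (z of plug in the frame of socket_mouth below 0.0048 m and horizontal distance between plug and socket_mouth below 0.004 m and angle between plug's own z axis and vertical below 0.08 rad), for 0.1 s.
At the end, for the whole second after the job is handed in: Plug in the socket, upright, within 2.5 mm of home (over 5 N on the plunger), centred within 4 mm, turned at least 72 degrees from the notches, still gripped; pot untouched, upright and still on the cork mat, within 30 mm of its middle (all of step 1 and z of plug in the frame of socket_mouth below 0.0025 m and horizontal distance between plug and socket_mouth below 0.004 m and angle between plug's own z axis and vertical below 0.08 rad and angle between the x axis of plug and the x axis of socket_mouth, either way round above 1.25 rad and contact force between the fingers and plug above 3 N and contact force between plug and plunger above 5 N and linear speed of plug below 0.02 m/s); the arm keeps its last pose, push and grip.
It fails at once if the pot is dropped (contact force between the fingers and pot below 0.1 N and linear speed of pot above 0.4 m/s).
It fails at once if a bystander is pushed more than 30 mm from its place or knocked over (distance of any of jar, bottle, mug, tape, sandblock, spool, plane, screwdriver from where it was at the start of the episode above 0.03 m or angle between any of jar, bottle, mug, tape, sandblock, spool, plane's own z axis and vertical above 0.5 rad).
It also fails if it takes over 67 s, if anything falls off the work surface, if the arm or the gripper's body presses on something with over 40 N, if the wrist force passes 120 N, or if a joint passes its speed limit or range.

### The arm

A 7-joint arm with a two-finger parallel gripper is mounted at the origin on the work surface. World frame = base frame: x ahead of the robot, y to its left, z up, the work surface at z = 0. Lengths are in m, angles in rad, forces in N, time in s.
With the tool pointing down it reaches from about 0.4 to 0.85 m from the base axis. Payload 4.5 kg.
Tool frame: the origin (TCP) lies at the very end of the fingers, on their centre line; the grasp point (between the pads) lies 19 mm behind it (tcp_to_grasp is the z of the grasp point in the tool frame, in m); z points along the fingers, y is the line along which they close (so a half turn about z gives the same grasp; the last joint's range is limited). The gripper opens to 88 mm and grips with 3 to 60 N. Pads are 18 mm wide; open, the fingers measure 123 mm over their backs; the gripper's body (75 mm by 187 mm) begins 45 mm behind the grasp point.
Start: joints at [1.265, 0.689, -0.195, 1.565, 0.157, 0.902, -0.215], TCP at [0.208, -0.589, 0.239] pointing down, gripper open.
Joint ranges: [-3.01, 3.01], [-0.46, 2.08], [-1.47, 1.51], [0.13, 2.56], [-1, 4.14], [0.04, 2.09], [-2.66, 2.66]. Speed limits (rad/s): [2.57, 2.57, 3.14, 3.14, 3.14, 3.14, 3.14].

### API

Orientations are given as a unit quaternion [x, y, z, w].
In Python, from plant import * gives the robot as it stands. The module is installed in compiled form; this text tells all that it offers.
- The arm moves only by the shell command python3 -m jog 'ROWS' [OPENING] [FORCE]. ROWS is JSON, a list that holds one entry, the list of rows, each a list of 6 numbers: the shift along the tool's x, y, z in m, then the turn, a rotation vector about the tool's x, y, z in rad. In form: [[[dx, dy, dz, ax, ay, az], ...]]. A call has 1 to 12 rows; each row shifts and turns the commanded pose from where the row before left it, along the tool's axes as they then stand; what a row does not reach is not made up. A row lasts 1/8 s, in which the tool goes at most 62.5 mm and 10.7 degrees, less where a joint would pass 70% of its speed; a pose out of reach is approached as far as the arm can. A call with a gripper value outside its range is refused whole. OPENING is the finger opening in m, from 0 to 0.0881, set as the call begins (- or left out, the last holds). The fingers move at their own pace and stop on an object; FORCE is the grip in N (left out, the last holds). Time passes only in rows, so rows that do not move let the fingers close. It gives the time, the measured TCP pose, the force, the opening and the grip force at its end, in the units of the state.
- get_state(): the state, without advancing time (a new reading comes with each control period).
- snapshot(name): name is "scene" or "top" or "wrist"; returns a dict with "frame" (480x640x3 uint8, red, green, blue), "mtx" (3x3 intrinsics, pixels), "xyz" and "orientation" of the camera in the world; the wrist camera has in their place "mount" (4x4, takes a point from camera to tool coordinates, whose origin is the TCP and whose axes are the flange's). Camera axes: x right, y down, z forward; pixel columns grow to the right and rows downward; lengths in m; the calibration is good to about 2 mm. A picture is of the moment at which its call begins: read the wrist's pose just before it. There is no depth.
- finish_job(): hands the job in; it is judged then, once.
The state is a dict: "clock": time; "q": joint angles; "qd": joint speeds; "joint_torque": joint torques, N m; "tool_pos": TCP position; "eef_rot": TCP orientation; "contact_force": force on the tool from outside, world axes, zero at the start; "moment": the same for the moment, N m; "opening": opening from 0.0 (shut) to 1.0 (fully open); "finger_force": force on a finger pad.
Only numpy, scipy, OpenCV 4.12 (cv2) and the standard library are available. Lean on these libraries where they do the work, as an engineer would, in place of code of your own. Each camera call takes 0.05 s, during which the arm holds its last target. There are 200 camera calls.

## Working session

There is one attempt and no reset: what is moved stays moved. The work goes in short steps, Python scripts to look and compute and a shell command to move; the robot and the scene stay as the last step left them, time stands still between calls to the robot, and variables do not carry over. Pictures are saved under pics/ and viewed, at most 10 in all, crops included, and the job is handed in when it is done.

```bash
mkdir -p pics; cat > h.py <<'E'
from plant import *
import numpy as np, cv2
from scipy.spatial.transform import Rotation as R
def cam(name):
    st=get_state(); s=snapshot(name)
    K=np.array(s["mtx"])
    if name=="wrist":
        T=np.eye(4);T[:3,:3]=R.from_quat(st["eef_rot"]).as_matrix();T[:3,3]=st["tool_pos"]
        T=T@np.array(s["mount"]); Rm=T[:3,:3];p=T[:3,3]
    else:
        p=np.array(s["xyz"]);o=np.array(s["orientation"]);Rm=o if o.shape==(3,3) else R.from_quat(o).as_matrix()
    return s["frame"],K,Rm,p
def ray(c,uv,z):
    f,K,Rm,p=c
    d=np.linalg.inv(K)@np.c_[np.atleast_2d(uv).astype(float),np.ones(len(np.atleast_2d(uv)))].T
    d=(Rm@d).T
    return p+d*((z-p[2])/d[:,2])[:,None]
def proj(c,X):
    f,K,Rm,p=c
    x=K@(Rm.T@(np.atleast_2d(X)-p).T); return (x[:2]/x[2]).T
def save(c,n): cv2.imwrite("pics/"+n,c[0][:,:,::-1])
E
python3 - <<'E'
from h import *
print(get_state())
for n in("top","scene"):
    c=cam(n);save(c,n+"1.png");print(n,c[3],c[2].round(3).tolist(),c[1].tolist())
E
```

```text
{'clock': 0.0, 'q': array([ 1.26480008,  0.68996557, -0.19453871,  1.56635667,  0.1572943 ,
        0.90252403, -0.21511598]), 'qd': array([ 1.15798879e-03,  8.37072549e-06,  3.14244056e-05, -1.42142506e-03,
       -1.21614505e-03, -1.15001778e-03,  4.48402601e-04]), 'joint_torque': array([-1.53562643e-03, -5.27559078e+01, -1.26707554e+00, -1.53434622e+01,
       -5.26380027e-02,  6.58950390e-03,  1.75427722e-04]), 'tool_pos': array([ 0.2080583 , -0.58866541,  0.2379188 ]), 'eef_rot': array([ 9.85594339e-01,  1.69124020e-01, -2.16779702e-04, -9.04696144e-04]), 'contact_force': array([-0.09047136, -0.48684961, -0.84637175]), 'moment': array([-0.05819196,  0.00355391,  0.03412037]), 'finger_force': 0.0, 'opening': 1.0023801288892733}
top [0.42096741 0.03430715 1.4456399 ] [[0.023, -0.988, 0.152], [-0.999, -0.027, -0.027], [0.031, -0.151, -0.988]] [[469.53996701867277, 0.0, 322.98006454493003], [0.0, 469.53996701867277, 240.78609892679242], [0.0, 0.0, 1.0]]
scene [1.39044988 0.2303072  1.32915325] [[-0.274, 0.789, -0.55], [0.961, 0.234, -0.144], [0.015, -0.568, -0.823]] [[581.2227889293521, 0.0, 321.9681638972468], [0.0, 581.2227889293521, 236.45122859163376], [0.0, 0.0, 1.0]]
```

View pics/top1.png

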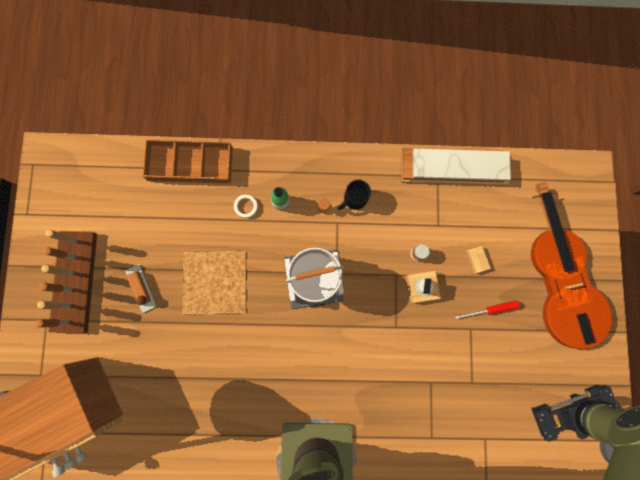

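View pics/scene1.png

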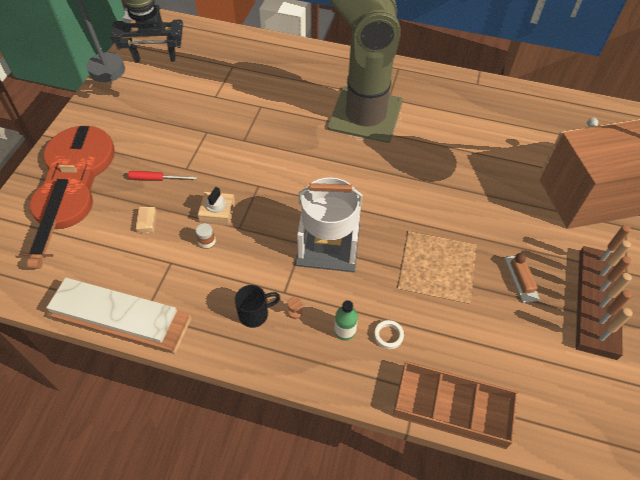

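The top view shows the mat centred near (214,283), the pot and warmer at (315,275) with the handle from (288,280) to (341,268), and the holder and plug at (425,288). The jar is at (421,253), just beside the holder.

```bash
python3 - <<'E'
from h import *
c=cam("top");f=c[0];hsv=cv2.cvtColor(f,cv2.COLOR_RGB2HSV)
def rect(m,x0,y0,x1,y1):
    w=np.zeros_like(m);w[y0:y1,x0:x1]=m[y0:y1,x0:x1]
    cs,_=cv2.findContours(w,0,2);k=max(cs,key=cv2.contourArea);return cv2.minAreaRect(k),k
# handle: orange-brown saturated inside pot region
m=((hsv[...,1]>110)&(hsv[...,0]<15)).astype(np.uint8)*255
r,k=rect(m,284,258,344,288);print("handle",r);P=ray(c,cv2.boxPoints(r),0.245);print(P.round(4),P.mean(0))
# mat: texture -> edges via value compare
g=cv2.cvtColor(f,cv2.COLOR_RGB2GRAY);
lap=cv2.blur(np.abs(cv2.Laplacian(g,cv2.CV_32F)),(5,5));m=(lap>9).astype(np.uint8)*255
r,k=rect(m,165,235,265,330);print("mat",r);P=ray(c,cv2.boxPoints(r),0.004);print(P.round(4),P.mean(0))
# holder and wing
m=((hsv[...,2]>200)&(hsv[...,1]>70)).astype(np.uint8)*255
r,k=rect(m,400,265,445,310);print("holder",r);P=ray(c,cv2.boxPoints(r),0.036);print(P.round(4),P.mean(0))
m=(hsv[...,2]<60).astype(np.uint8)*255
r,k=rect(m,410,272,438,300);print("wing",r);P=ray(c,cv2.boxPoints(r),0.053);print(P.round(4),P.mean(0))
a=cv2.resize(f[235:325,165:455],None,fx=2.75,fy=2.75,interpolation=2);cv2.imwrite("pics/crop1.png",a[:,:,::-1])
E
```

```text
handle ((314.7106628417969, 272.4129333496094), (5.47158145904541, 40.02499771118164), 77.00537872314453)
[[ 0.5166  0.0717  0.245 ]
 [ 0.5423 -0.0275  0.245 ]
 [ 0.5286 -0.031   0.245 ]
 [ 0.5031  0.0682  0.245 ]] [0.52263895 0.02034919 0.245     ]
mat ((214.5, 282.5), (69.0, 99.0), 90.0)
[[0.6062 0.4787 0.004 ]
 [0.6144 0.1762 0.004 ]
 [0.4043 0.1674 0.004 ]
 [0.3975 0.4634 0.004 ]] [0.50559857 0.3214183  0.004     ]
holder ((424.0959777832031, 282.77435302734375), (34.831642150878906, 44.24138259887695), 81.02737426757812)
[[ 0.5571 -0.2382  0.036 ]
 [ 0.5817 -0.3719  0.036 ]
 [ 0.478  -0.3867  0.036 ]
 [ 0.4543 -0.2544  0.036 ]] [ 0.51777175 -0.31281495  0.036     ]
wing ((427.0975646972656, 285.6219482421875), (4.969419002532959, 13.362215995788574), 6.340191841125488)
[[ 0.4889 -0.3076  0.053 ]
 [ 0.5285 -0.3124  0.053 ]
 [ 0.5273 -0.3273  0.053 ]
 [ 0.4877 -0.3224  0.053 ]] [ 0.50809733 -0.31742905  0.053     ]
```

View pics/crop1.png

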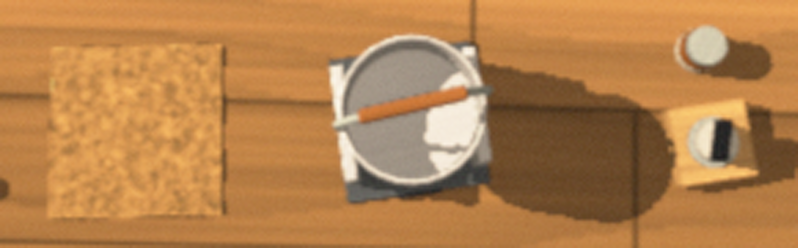

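The crop shows the mat with crop corners (49,45), (222,43), (224,216) and (48,218). The handle is about 14° off the world y axis, the warmer is turned a few degrees, and the wing lies roughly along world x.

```bash
cat >> h.py <<'E'
def to(p,yaw=None):
    """remaining shift in tool axes now, and tool-z turn so tool y has world yaw (deg); also tilt"""
    s=get_state();M=R.from_quat(s["eef_rot"]).as_matrix()
    y=np.degrees(np.arctan2(M[1,1],M[0,1]))
    d=None if yaw is None else -((yaw-y+180)%360-180)
    print("t",round(s["clock"],2),"pos",s["tool_pos"].round(4),"yaw",y.round(2),"shift",(M.T@(np.array(p)-s["tool_pos"])).round(4),"az deg",d,"rad",None if d is None else np.radians(d).round(4),"tilt",(M[:,2]).round(4),"q7",s["q"][6].round(2))
E
python3 - <<'E'
from h import *
c=cam("top")
m=np.array([(49,45),(222,43),(224,216),(48,218)])/2.75+(165,235)
P=ray(c,m,.004);print("mat",P.round(3).tolist(),P.mean(0))
print("wing",ray(c,[(427.1,285.6)],.089))
to([.5226,.0203,.30],14.5)
E
```

```text
mat [[0.597, 0.424, 0.004], [0.605, 0.232, 0.004], [0.413, 0.221, 0.004], [0.407, 0.412, 0.004]] [0.50552701 0.32210568 0.004     ]
wing [[ 0.50586654 -0.30833868  0.089     ]]
t 0.2 pos [ 0.2082 -0.5889  0.2382] yaw -70.53 shift [ 0.4995 -0.4697 -0.0613] az deg -85.02957072482911 rad -1.484 tilt [-4.e-04  1.e-03 -1.e+00] q7 -0.22
```

```bash
python3 -m jog '[[[0.0357,-0.0335,-0.008,0,0,0],[0.0357,-0.0335,-0.008,0,0,0],[0.0357,-0.0335,-0.008,0,0,0],[0.0357,-0.0335,-0.008,0,0,0],[0.0357,-0.0335,-0.008,0,0,0],[0.0357,-0.0335,-0.008,0,0,0],[0.0357,-0.0335,-0.008,0,0,0],[0.0357,-0.0335,-0.007,0,0,0],[0.0357,-0.0335,0,0,0,0],[0.0357,-0.0335,0,0,0,0],[0.0357,-0.0335,0,0,0,0],[0.0357,-0.0335,0,0,0,0]]]' 0.088
python3 -m jog '[[[0,0,0,0,0,-0.17],[0,0,0,0,0,-0.17],[0,0,0,0,0,-0.17],[0,0,0,0,0,-0.17],[0,0,0,0,0,-0.17],[0,0,0,0,0,-0.17],[0,0,0,0,0,-0.17],[0,0,0,0,0,-0.17],[0,0,0,0,0,-0.12],[0,0,0,0,0,0]]]'
python3 - <<'E'
from h import *
to([.5226,.0203,.30],14.5)
c=cam("wrist");save(c,"w1.png")
E
```

```text
clock: 1.7
tool_pos: [0.4788, -0.066, 0.3018]
eef_rot: [0.986, 0.169, 0.0, 0.0]
contact_force: [0.7, -0.4, -0.2]
opening: 0.995
finger_force: 0.0
clock: 2.95
tool_pos: [0.4781, -0.0676, 0.3016]
eef_rot: [0.614, 0.789, -0.0, -0.0]
contact_force: [0.1, 1.0, 0.1]
opening: 0.994
finger_force: 0.0
t 2.95 pos [ 0.4781 -0.0676  0.3016] yaw 14.18 shift [0.0743 0.0647 0.0016] az deg -0.3194771707329096 rad -0.0056 tilt [-4.e-04  2.e-04 -1.e+00] q7 -0.1
```

View pics/w1.png

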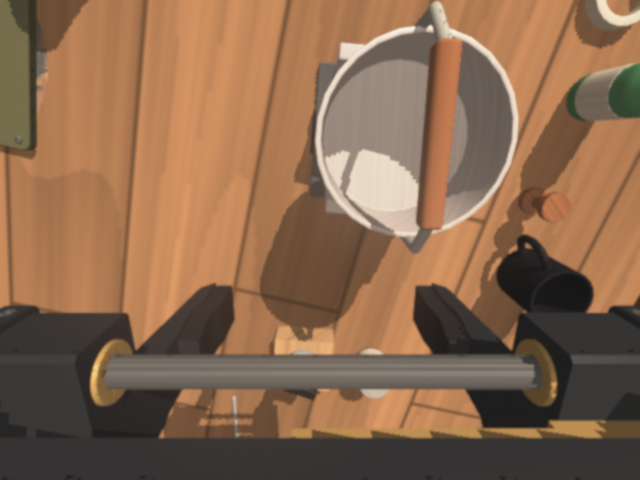

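The wrist view shows the handle bar from (448,40) to (430,228), running nearly along the tool x axis. I'll measure it here.

```bash
python3 - <<'E'
from h import *
c=cam("wrist");hsv=cv2.cvtColor(c[0],cv2.COLOR_RGB2HSV)
m=((hsv[...,1]>110)&(hsv[...,0]<15)).astype(np.uint8)*255
w=np.zeros_like(m);w[36:232,408:465]=m[36:232,408:465]
cs,_=cv2.findContours(w,0,2);r=cv2.minAreaRect(max(cs,key=cv2.contourArea));print(r)
P=ray(c,cv2.boxPoints(r),.25);print(P.round(4).tolist());q=P.mean(0)
d=max(P[1]-P[0],P[2]-P[1],key=np.linalg.norm);a=np.degrees(np.arctan2(d[1],d[0]))%180-90;print(q,a)
to([*q[:2],.226],a)
E
```

```text
((436.87811279296875, 132.90821838378906), (30.620302200317383, 192.5676727294922), 6.009005546569824)
[[0.5244, -0.0306, 0.25], [0.5019, 0.069, 0.25], [0.5176, 0.0714, 0.25], [0.543, -0.028, 0.25]]
[0.52171087 0.02043785 0.25      ] 12.763150663274502
t 3.05 pos [ 0.4782 -0.0676  0.3016] yaw 14.13 shift [0.0747 0.0637 0.0756] az deg 1.3689393534961027 rad 0.0239 tilt [-2.e-04 -0.e+00 -1.e+00] q7 -0.1
```

```bash
python3 -m jog '[[[0.025,0.0213,0,0,0,0.005],[0.025,0.0213,0,0,0,0],[0.0247,0.0212,0,0,0,0],[0,0,0.02,0,0,0],[0,0,0.02,0,0,0],[0,0,0.02,0,0,0],[0,0,0.0155,0,0,0],[0,0,0,0,0,0]]]' && python3 -m jog '[[[0,0,0,0,0,0],[0,0,0,0,0,0],[0,0,0,0,0,0],[0,0,0,0,0,0],[0,0,0,0,0,0],[0,0,0,0,0,0],[0,0,0,0,0,0],[0,0,0,0,0,0]]]' 0 40
```

```text
clock: 4.05
tool_pos: [0.5213, 0.0204, 0.2254]
eef_rot: [0.616, 0.788, -0.001, -0.001]
contact_force: [-1.1, -0.5, -0.5]
opening: 0.998
finger_force: 0.0
clock: 5.05
tool_pos: [0.5223, 0.0207, 0.2263]
eef_rot: [0.616, 0.788, 0.0, 0.0]
contact_force: [1.7, 0.8, -0.5]
opening: 0.147
finger_force: 40.0
```

```bash
python3 -m jog '[[[0,0,-0.01,0,0,0],[0,0,-0.02,0,0,0],[0,0,-0.02,0,0,0],[0,0,0,0,0,0]]]'; python3 - <<'E'
from h import *
to([.5055,.322,.276],14)
E
```

```text
clock: 5.55
tool_pos: [0.5224, 0.0206, 0.2771]
eef_rot: [0.616, 0.788, 0.001, 0.001]
contact_force: [0.1, 0.9, -6.1]
opening: 0.152
finger_force: 40.0
t 5.55 pos [0.5224 0.0206 0.2771] yaw 13.97 shift [0.2965 0.0563 0.0012] az deg -0.031929330846367066 rad -0.0006 tilt [ 2.1e-03  2.0e-04 -1.0e+00] q7 -0.3
```

```bash
python3 -m jog '[[[0.015,0.003,0,0,0,0],[0.03,0.0056,0,0,0,0],[0.035,0.0066,0,0,0,0],[0.04,0.0076,0,0,0,0],[0.04,0.0076,0,0,0,0],[0.04,0.0076,0,0,0,0],[0.035,0.0066,0,0,0,0],[0.03,0.0056,0,0,0,0],[0.0205,0.004,0,0,0,0],[0.011,0.0021,0,0,0,0],[0,0,0,0,0,0]]]'; python3 -m jog '[[[0,0,0.015,0,0,0],[0,0,0.025,0,0,0],[0,0,0.025,0,0,0],[0,0,0.025,0,0,0],[0,0,0.025,0,0,0],[0,0,0.018,0,0,0],[0,0,0.012,0,0,0],[0,0,0.006,0,0,0],[0,0,0.004,0,0,0],[0,0,0,0,0,0]]]'; python3 - <<'E'
from h import *
to([.5055,.322,.1103],14)
E
```

```text
clock: 6.92
tool_pos: [0.5046, 0.3222, 0.2758]
eef_rot: [0.616, 0.788, -0.0, -0.0]
contact_force: [-0.1, -0.6, -6.1]
opening: 0.152
finger_force: 40.0
clock: 8.18
tool_pos: [0.5051, 0.322, 0.1214]
eef_rot: [0.616, 0.788, 0.0, 0.0]
contact_force: [-0.3, -0.7, -6.4]
opening: 0.15
finger_force: 40.0
t 8.18 pos [0.5051 0.322  0.1214] yaw 13.98 shift [-0.0001  0.0004  0.0111] az deg -0.01960099787515901 rad -0.0003 tilt [ 4.e-04  2.e-04 -1.e+00] q7 -0.91
```

```bash
python3 -m jog '[[[0,0,0.004,0,0,0],[0,0,0.003,0,0,0],[0,0,0.002,0,0,0],[0,0,0.001,0,0,0],[0,0,0,0,0,0]]]'; python3 -m jog '[[[0,0,0.001,0,0,0],[0,0,0,0,0,0],[0,0,0,0,0,0]]]'
```

```text
clock: 8.8
tool_pos: [0.5049, 0.3218, 0.1111]
eef_rot: [0.616, 0.788, -0.0, -0.0]
contact_force: [-0.7, -0.1, -5.5]
opening: 0.149
finger_force: 40.0
clock: 9.18
tool_pos: [0.5054, 0.322, 0.1105]
eef_rot: [0.616, 0.788, 0.0, 0.0]
contact_force: [0.6, -1.0, -3.7]
opening: 0.153
finger_force: 40.0
```

```bash
python3 -m jog '[[[0,0,0.001,0,0,0],[0,0,0,0,0,0],[0,0,0,0,0,0]]]' && python3 -m jog '[[[0,0,0,0,0,0],[0,0,0,0,0,0],[0,0,0,0,0,0],[0,0,0,0,0,0],[0,0,0,0,0,0],[0,0,0,0,0,0]]]' 0.088 && python3 -m jog '[[[0,0,-0.03,0,0,0],[0,0,-0.05,0,0,0],[0,0,-0.05,0,0,0],[0,0,-0.05,0,0,0],[0,0,0,0,0,0]]]'; python3 - <<'E'
from h import *
to([.508,-.2,.29],83)
c=cam("top");hsv=cv2.cvtColor(c[0],cv2.COLOR_RGB2HSV)
f=c[0][220:330,170:460]
cv2.imwrite("pics/t2.png",cv2.resize(f,None,fx=2.75,fy=2.75)[:,:,::-1])
E
```

```text
clock: 9.55
tool_pos: [0.506, 0.3221, 0.1101]
eef_rot: [0.616, 0.788, 0.001, 0.001]
contact_force: [1.3, -0.8, 5.2]
opening: 0.151
finger_force: 40.0
clock: 10.3
tool_pos: [0.505, 0.3218, 0.1092]
eef_rot: [0.616, 0.788, -0.0, 0.0]
contact_force: [0.7, 0.2, 0.6]
opening: 0.809
finger_force: 0.0
clock: 10.92
tool_pos: [0.5064, 0.3238, 0.2934]
eef_rot: [0.616, 0.788, 0.004, 0.001]
contact_force: [0.1, 0.7, 0.6]
opening: 0.994
finger_force: 0.0
t 10.93 pos [0.5064 0.3238 0.2934] yaw 13.97 shift [-5.087e-01 -1.249e-01  5.000e-04] az deg -69.03433346460258 rad -1.2049 tilt [ 0.0067  0.0056 -1.    ] q7 -0.77
```

View pics/t2.png

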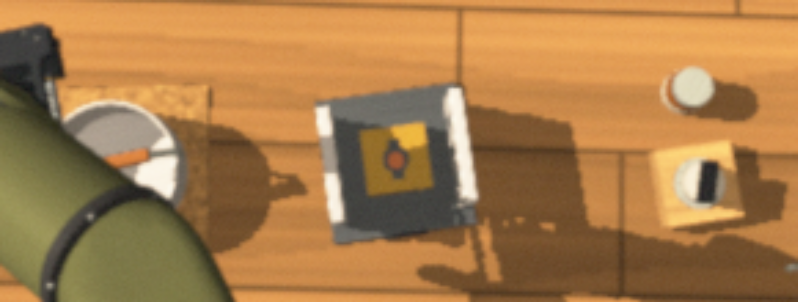

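The pot stands upright and released on the mat. The bare socket is visible at crop (397,160), with its notches up and down in the image. Next I'll look at it with the wrist camera on the way to the plug.

```bash
python3 -m jog '[[[-0.03,0,0,0,0,0],[-0.04,-0.011,0,0,0,0],[-0.04,-0.011,0,0,0,0],[-0.04,-0.011,0,0,0,0],[-0.04,-0.011,0,0,0,0],[-0.04,-0.011,0,0,0,0],[-0.04,-0.011,0,0,0,0],[-0.04,-0.011,0,0,0,0],[-0.04,-0.011,0,0,0,0],[-0.04,-0.011,0,0,0,0],[-0.015,0,0,0,0,0],[0,0,0,0,0,0]]]'; python3 - <<'E'
from h import *
to([.51,-.09,.29],83)
c=cam("wrist");save(c,"w2.png")
E
```

```text
clock: 12.48
tool_pos: [0.5065, -0.0952, 0.2883]
eef_rot: [0.616, 0.788, -0.0, -0.001]
contact_force: [-0.5, 0.3, 0.4]
opening: 1.001
finger_force: 0.0
t 12.47 pos [ 0.5065 -0.0952  0.2883] yaw 13.91 shift [ 0.0043  0.0046 -0.0017] az deg -69.09469182246806 rad -1.2059 tilt [-1.4e-03  8.0e-04 -1.0e+00] q7 -0.07
```

View pics/w2.png

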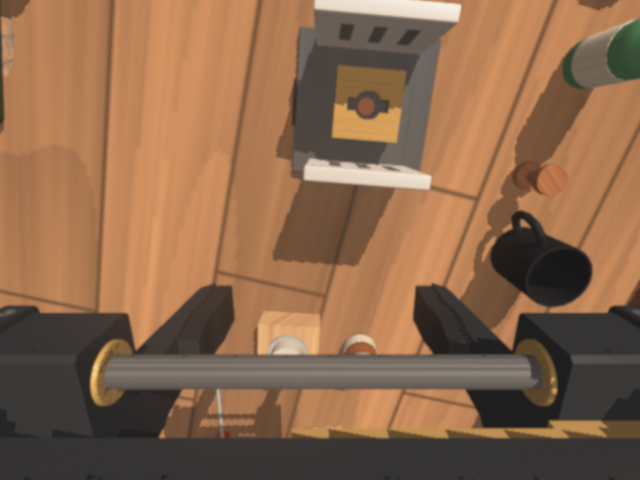

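The brass face shows at about (335–405, 66–142), with the hole at (368,104) and the notches at (348,102) and (388,106). I'll measure these from the masks.

```bash
python3 - <<'E'
from h import *
for nm,(x0,y0,x1,y1) in (("wrist",(325,58,415,148)),("top",(298,262,330,295))):
    c=cam(nm);hsv=cv2.cvtColor(c[0],cv2.COLOR_RGB2HSV)
    w=np.zeros(hsv.shape[:2],np.uint8);sub=hsv[y0:y1,x0:x1]
    w[y0:y1,x0:x1]=((sub[...,1]>150)&(sub[...,0]>14)&(sub[...,2]>70))*255
    cs,_=cv2.findContours(w,0,2);k=max(cs,key=cv2.contourArea);r=cv2.minAreaRect(k);print(nm,r)
    P=ray(c,cv2.boxPoints(r),.06);d=P[1]-P[0];e=P[2]-P[1]
    print(" sides",np.linalg.norm(d).round(4),np.linalg.norm(e).round(4),"c",P.mean(0).round(4),"ang",[(np.degrees(np.arctan2(v[1],v[0]))+45)%90-45 for v in(d,e)])
    fill=np.zeros_like(w);cv2.drawContours(fill,[k],-1,255,-1);h=cv2.erode(fill,np.ones((3,3)))&~w
    n,l,s,ce=cv2.connectedComponentsWithStats(h);i=1+np.argmax(s[1:,4]);hr=cv2.minAreaRect(np.argwhere(l==i)[:,::-1].astype(np.float32))
    Q=ray(c,cv2.boxPoints(hr),.06);v=max(Q[1]-Q[0],Q[2]-Q[1],key=np.linalg.norm)
    print(" hole",hr,Q.mean(0).round(4),"cent",ray(c,[ce[i]],.06).round(4),"slot yaw",np.degrees(np.arctan2(v[1],v[0])),np.linalg.norm(Q[1]-Q[0]),np.linalg.norm(Q[2]-Q[1]))
E
```

```text
Traceback (most recent call last):
ValueError: max() iterable argument is empty
```

```bash
python3 - <<'E'
from h import *
for nm,(x0,y0,x1,y1) in (("wrist",(325,58,415,148)),("top",(298,262,330,295))):
    c=cam(nm);hsv=cv2.cvtColor(c[0],cv2.COLOR_RGB2HSV)
    w=np.zeros(hsv.shape[:2],np.uint8);sub=hsv[y0:y1,x0:x1]
    if nm=="wrist": print(hsv[80,345],hsv[130,345],hsv[130,390],hsv[80,390],hsv[104,368],hsv[104,348],hsv[50,330])
    w[y0:y1,x0:x1]=((sub[...,1]>130)&(sub[...,2]>70)&(sub[...,0]>11))*255
    cs,_=cv2.findContours(w,0,2)
    if not cs: continue
    k=max(cs,key=cv2.contourArea);r=cv2.minAreaRect(k);print(nm,r)
    P=ray(c,cv2.boxPoints(r),.06);d=P[1]-P[0];e=P[2]-P[1]
    print(" sides",np.linalg.norm(d).round(4),np.linalg.norm(e).round(4),"c",P.mean(0).round(4),"ang",[(np.degrees(np.arctan2(v[1],v[0]))+45)%90-45 for v in(d,e)])
    fill=np.zeros_like(w);cv2.drawContours(fill,[k],-1,255,-1);h=cv2.erode(fill,np.ones((3,3)))&~w
    n,l,s,ce=cv2.connectedComponentsWithStats(h);i=1+np.argmax(s[1:,4]);hr=cv2.minAreaRect(np.argwhere(l==i)[:,::-1].astype(np.float32))
    Q=ray(c,cv2.boxPoints(hr),.06);v=max(Q[1]-Q[0],Q[2]-Q[1],key=np.linalg.norm)
    print(" hole",hr,Q.mean(0).round(4),"cent",ray(c,[ce[i]],.06).round(4),"slot yaw",np.degrees(np.arctan2(v[1],v[0])),np.linalg.norm(Q[1]-Q[0]),np.linalg.norm(Q[2]-Q[1]))
E
```

```text
[ 17 143 134] [ 17 147 213] [ 17 148 216] [ 16 142 135] [  9 142 140] [14 49 78] [10 30 76]
wrist ((367.2704772949219, 106.52458953857422), (67.81127166748047, 71.25163269042969), 5.194429397583008)
 sides 0.0687 0.0687 c [0.5257 0.0207 0.06  ] ang [np.float64(8.979312232298867), np.float64(9.358068655455831)]
 hole ((367.0, 107.0), (28.0, 42.0), 90.0) [0.5253 0.021  0.06  ] cent [[0.5249 0.0214 0.06  ]] slot yaw 14.045405161771669 0.043220724603409165 0.02720312135308401
top ((313.84063720703125, 277.5545959472656), (24.31812286376953, 24.252042770385742), 82.40535736083984)
 sides 0.0718 0.0718 c [0.5232 0.0205 0.06  ] ang [np.float64(9.120039940181329), np.float64(8.869209213201344)]
 hole ((313.0, 277.5), (13.0, 8.0), 90.0) [0.5232 0.023  0.06  ] cent [[0.5233 0.0221 0.06  ]] slot yaw -178.5695935170693 0.02364116452051339 0.038340167901461476
```

```bash
python3 -m jog '[[[-0.03,0.006,0,0,0,0],[-0.04,0.0075,0,0,0,0],[-0.04,0.0075,0,0,0,0],[-0.04,0.0075,0,0,0,0],[-0.04,0.0075,0,0,0,0],[-0.033,0.0065,0,0,0,0],[-0.02,0.004,0,0,0,0]]]'; python3 -m jog '[[[0,0,0,0,0,-0.15],[0,0,0,0,0,-0.15],[0,0,0,0,0,-0.15],[0,0,0,0,0,-0.15],[0,0,0,0,0,-0.15],[0,0,0,0,0,-0.15],[0,0,0,0,0,-0.15],[0,0,0,0,0,-0.15],[0,0,0,0,0,0],[0,0,0,0,0,0]]]'; python3 - <<'E'
from h import *
to([.61,-.32,.29],83)
c=cam("wrist");save(c,"w3.png")
E
```

```text
clock: 13.55
tool_pos: [0.6115, -0.32, 0.2889]
eef_rot: [0.616, 0.788, 0.0, 0.0]
contact_force: [0.5, 0.5, -0.3]
opening: 0.998
finger_force: 0.0
clock: 14.8
tool_pos: [0.6109, -0.3189, 0.2893]
eef_rot: [0.064, 0.998, 0.0, 0.0]
contact_force: [-0.1, 0.3, 0.5]
opening: 0.999
finger_force: 0.0
t 14.8 pos [ 0.6109 -0.3189  0.2893] yaw 82.66 shift [ 0.0008 -0.0013 -0.0007] az deg -0.3362320518004367 rad -0.0059 tilt [ 1.e-04  2.e-04 -1.e+00] q7 1.38
```

View pics/w3.png

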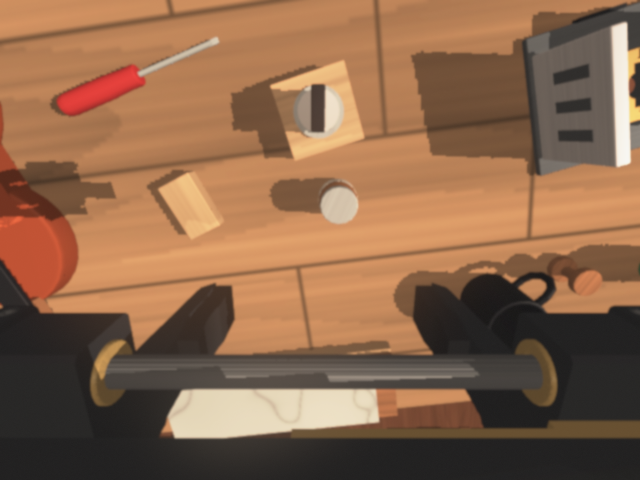

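The plug's black wing spans (318,84) to (317,132) and lies close to the tool x axis. I'll measure it at its top height.

```bash
python3 - <<'E'
from h import *
c=cam("wrist");hsv=cv2.cvtColor(c[0],cv2.COLOR_RGB2HSV)
w=np.zeros(hsv.shape[:2],np.uint8);w[76:140,300:340]=(hsv[76:140,300:340,2]<75)*255
cs,_=cv2.findContours(w,0,2);r=cv2.minAreaRect(max(cs,key=cv2.contourArea));print(r)
P=ray(c,cv2.boxPoints(r),.089);print(P.round(4).tolist());q=P.mean(0)
d=max(P[1]-P[0],P[2]-P[1],key=np.linalg.norm);a=np.degrees(np.arctan2(d[1],d[0]));print(q,np.linalg.norm(d),a)
to([*q[:2],.16],a+90 if a<90 and a>-90 else a-90)
E
```

```text
((314.0, 90.0), (6.0, 2.0), 90.0)
[[0.4895, -0.3131, 0.089], [0.4898, -0.3112, 0.089], [0.4949, -0.3119, 0.089], [0.4947, -0.3138, 0.089]]
[ 0.49223775 -0.31251049  0.089     ] 0.005221886833458023 -7.828027721398864
t 14.9 pos [ 0.6108 -0.3192  0.2893] yaw 82.68 shift [ 0.1184 -0.0084  0.1293] az deg 0.5102296696043425 rad 0.0089 tilt [ 1.e-04 -1.e-04 -1.e+00] q7 1.38
```

```bash
python3 - <<'E'
from h import *
c=cam("wrist");g=cv2.cvtColor(c[0],cv2.COLOR_RGB2GRAY)
print(g[108,296:342].tolist());print(g[74:142,318].tolist())
for th in(85,105):
    w=np.zeros(g.shape,np.uint8);w[76:140,304:332]=(g[76:140,304:332]<th)*255
    cs,_=cv2.findContours(w,0,2);r=cv2.minAreaRect(max(cs,key=cv2.contourArea));print(r)
    P=ray(c,cv2.boxPoints(r),.089);q=P.mean(0)
    d=max(P[1]-P[0],P[2]-P[1],key=np.linalg.norm);d*=np.sign(d[0]);a=np.degrees(np.arctan2(d[1],d[0]));print(q,np.linalg.norm(d),a)
    to([*q[:2],.16],a+90)
E
```

```text
[129, 134, 140, 144, 146, 146, 146, 146, 146, 146, 146, 146, 146, 142, 129, 101, 74, 66, 65, 66, 66, 66, 67, 67, 67, 68, 67, 72, 103, 163, 211, 225, 226, 226, 226, 226, 226, 226, 226, 226, 226, 226, 224, 220, 211, 206]
[199, 197, 197, 196, 196, 196, 196, 194, 187, 163, 117, 78, 65, 64, 64, 64, 65, 64, 65, 65, 65, 66, 65, 65, 65, 66, 66, 66, 66, 66, 66, 67, 66, 67, 67, 66, 67, 66, 67, 67, 66, 67, 67, 67, 66, 67, 67, 67, 67, 67, 67, 67, 67, 67, 67, 67, 69, 90, 134, 173, 193, 198, 198, 198, 199, 197, 195, 196]
((318.0, 107.5), (45.0, 12.0), 90.0)
[ 0.5083601  -0.31104911  0.089     ] 0.040329019075245706 -7.3538394540732845
t 14.95 pos [ 0.6107 -0.3194  0.2893] yaw 82.69 shift [ 0.1026 -0.0047  0.1293] az deg 0.041449113995639664 rad 0.0007 tilt [ 1.e-04 -3.e-04 -1.e+00] q7 1.38
((317.5, 108.0), (46.0, 13.0), 90.0)
[ 0.50875967 -0.3115883   0.089     ] 0.0412602905663954 -7.353839454073323
t 14.95 pos [ 0.6107 -0.3194  0.2893] yaw 82.69 shift [ 0.1021 -0.0052  0.1293] az deg 0.041449113995668085 rad 0.0007 tilt [ 1.e-04 -3.e-04 -1.e+00] q7 1.38
```

```bash
python3 -m jog '[[[0.035,-0.0017,0.02,0,0,0],[0.035,-0.0016,0.03,0,0,0],[0.0326,-0.0016,0.03,0,0,0],[0,0,0.03,0,0,0],[0,0,0.03,0,0,0],[0,0,0.03,0,0,0],[0,0,0.025,0,0,0],[0,0,0.02,0,0,0],[0,0,0.0128,0,0,0],[0,0,0,0,0,0],[0,0,0,0,0,0]]]' && python3 - <<'E'
from h import *
to([.5082,-.3112,.0615],82.7)
E
python3 -m jog '[[[0,0,0,0,0,0],[0,0,0,0,0,0],[0,0,0,0,0,0],[0,0,0,0,0,0],[0,0,0,0,0,0],[0,0,0,0,0,0],[0,0,0,0,0,0],[0,0,0,0,0,0]]]' 0 50 && python3 -m jog '[[[0,0,-0.02,0,0,0],[0,0,-0.04,0,0,0],[0,0,-0.04,0,0,0],[0,0,-0.03,0,0,0],[0,0,-0.02,0,0,0],[0,0,0,0,0,0]]]'; python3 - <<'E'
from h import *
to([.5245,.021,.2],99.1)
save(cam("wrist"),"w4.png")
E
```

```text
clock: 16.32
tool_pos: [0.5089, -0.3117, 0.0622]
eef_rot: [0.063, 0.998, -0.0, 0.001]
contact_force: [-0.5, 0.3, 0.3]
opening: 0.995
finger_force: 0.0
t 16.32 pos [ 0.5089 -0.3117  0.0622] yaw 82.73 shift [0.0007 0.0004 0.0007] az deg 0.03222518584553313 rad 0.0006 tilt [ 1.4e-03 -5.0e-04 -1.0e+00] q7 1.09
clock: 17.32
tool_pos: [0.5082, -0.3115, 0.0614]
eef_rot: [0.063, 0.998, 0.0, 0.0]
contact_force: [0.2, 1.2, -0.2]
opening: 0.154
finger_force: 50.0
clock: 18.08
tool_pos: [0.5089, -0.3117, 0.2131]
eef_rot: [0.063, 0.998, -0.001, 0.001]
contact_force: [-0.1, -0.4, -1.4]
opening: 0.156
finger_force: 50.0
t 18.07 pos [ 0.5089 -0.3117  0.2131] yaw 82.73 shift [0.0267 0.332  0.0127] az deg -16.372954073242 rad -0.2858 tilt [ 0.0026 -0.0013 -1.    ] q7 1.27
```

View pics/w4.png

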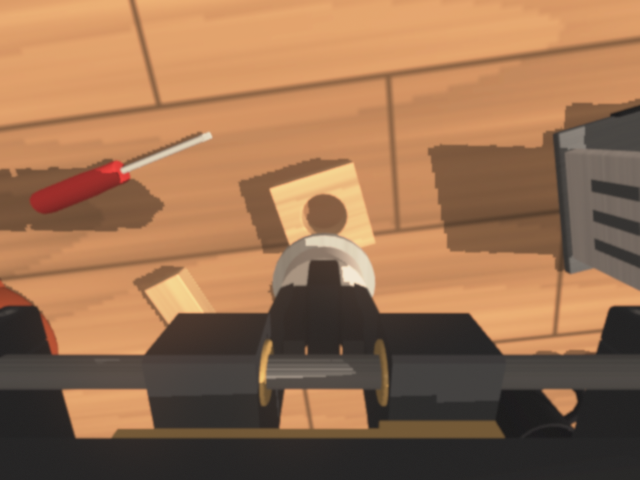

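The plug is held upright, with the flange front edge at about row 235 and its sides at columns 273 and 376. I'll project the nominal flange circle to find the in-hand offset.

```bash
python3 - <<'E'
from h import *
s=get_state();c=cam("wrist");M=R.from_quat(s["eef_rot"]).as_matrix();p=s["tool_pos"]
t=np.radians(np.arange(-100,101,2))
for x0 in(-.002,0,.002):
    X=np.c_[x0+.028*np.cos(t),.028*np.sin(t),0*t+.0205]
    uv=proj(c,p+X@M.T);print(x0,"top",uv[:,1].min().round(1),"cols",uv[:,0].min().round(1),uv[:,0].max().round(1))
hsv=cv2.cvtColor(c[0],cv2.COLOR_RGB2HSV)
print(hsv[228:246,324].tolist())
for r in(265,280): print(r,hsv[r,266:284,1].tolist(),hsv[r,366:384,1].tolist())
E
```

```text
-0.002 top 239.4 cols 271.1 374.8
0 top 235.7 cols 271.0 375.0
0.002 top 231.9 cols 270.8 375.1
[[13, 123, 126], [13, 124, 128], [13, 120, 132], [13, 114, 134], [13, 99, 132], [14, 75, 132], [15, 59, 148], [16, 52, 185], [17, 48, 217], [20, 43, 224], [20, 42, 225], [20, 42, 225], [20, 42, 225], [20, 42, 225], [20, 42, 225], [19, 42, 225], [20, 43, 223], [17, 48, 216]]
265 [135, 134, 134, 133, 134, 134, 133, 133, 128, 113, 86, 61, 52, 51, 51, 50, 51, 52] [39, 39, 39, 42, 51, 72, 105, 127, 132, 134, 134, 132, 134, 134, 134, 133, 133, 134]
280 [134, 134, 134, 134, 133, 127, 107, 76, 54, 51, 51, 50, 50, 50, 50, 50, 54, 58] [39, 39, 39, 39, 39, 41, 42, 46, 64, 101, 128, 133, 133, 133, 133, 133, 133, 133]
```

```bash
python3 -m jog '[[[0.0023,0.02,0,0,0,0],[0.003,0.04,0,0,0,0],[0.003,0.045,0,0,0,-0.07],[0,0.045,0,0,0,-0.07],[0,0.045,0,0,0,-0.07],[0,0.045,0,0,0,-0.075],[0,0.04,0,0,0,0],[0,0.03,0,0,0,0],[0,0.015,0,0,0,0],[0,0,0,0,0,0],[0,0,0,0,0,0]]]' && python3 - <<'E'
from h import *
to([.525,.021,.15],99.1)
E
```

```text
clock: 19.55
tool_pos: [0.4981, 0.0106, 0.2109]
eef_rot: [-0.078, 0.997, -0.001, -0.001]
contact_force: [-0.2, -0.2, -1.7]
opening: 0.153
finger_force: 50.0
t 19.55 pos [0.4981 0.0106 0.2109] yaw 98.94 shift [-0.0283  0.0061  0.0608] az deg -0.15798449807590487 rad -0.0028 tilt [-9.0e-04 -1.3e-03 -1.0e+00] q7 0.84
```

```bash
python3 -m jog '[[[-0.0143,0.003,0,0,0,-0.0028],[-0.014,0.0031,0,0,0,0],[0,0,0.02,0,0,0],[0,0,0.03,0,0,0],[0,0,0.025,0,0,0],[0,0,0.015,0,0,0],[0,0,0,0,0,0],[0,0,0,0,0,0]]]' && python3 - <<'E'
from h import *
to([.525,.021,.0855],99.1)
save(cam("wrist"),"w5.png")
E
```

```text
clock: 20.55
tool_pos: [0.5256, 0.0228, 0.1221]
eef_rot: [-0.08, 0.997, 0.0, 0.001]
contact_force: [-0.8, 0.9, -0.6]
opening: 0.153
finger_force: 50.0
t 20.55 pos [0.5256 0.0228 0.1221] yaw 99.19 shift [ 0.001  -0.0017  0.0366] az deg 0.0934534581239177 rad 0.0016 tilt [ 1.3e-03  2.0e-04 -1.0e+00] q7 0.71
```

View pics/w5.png

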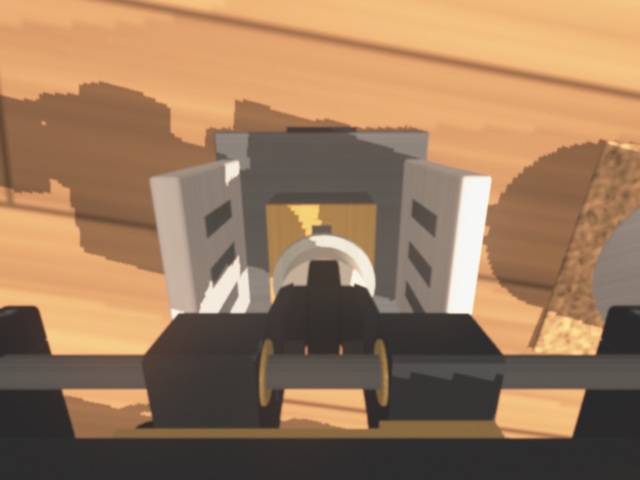

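The far notch is visible at (321,229) and the brass edge at row 204 spans columns 267–376. I'll turn these into an alignment check in tool axes.

```bash
python3 - <<'E'
from h import *
s=get_state();c=cam("wrist");M=R.from_quat(s["eef_rot"]).as_matrix();p=s["tool_pos"]
f=c[0];hsv=cv2.cvtColor(f,cv2.COLOR_RGB2HSV)
b=((hsv[...,1]>130)&(hsv[...,0]>13)&(hsv[...,0]<24))
L,Rr,C=[],[],[]
for r in range(210,232,3):
    x=np.where(b[r,255:390])[0]+255; L.append((x.min(),r));Rr.append((x.max()+1,r))
for A in(L,Rr):
    T=(ray(c,A,.06)-p)@M; C.append(T)
    print("edge y",T[:,1].round(4).tolist(),"slope deg",np.degrees(np.polyfit(T[:,0],T[:,1],1)[0]).round(2))
m=(C[0][:,1]+C[1][:,1])/2;print("mid y",m.mean())
col=b[195:240,290:350];rows=[195+np.where(col[:,j])[0].min() for j in (5,10,50,55)];U=[(295,rows[0]),(300,rows[1]),(340,rows[2]),(345,rows[3])]
T=(ray(c,U,.06)-p)@M;print("far edge x-.035:",(T[:,0]-.035).round(4))
d=(f[222:236,300:345].max(axis=2)<95);y,x=np.where(d);print("notch",x.min()+300,x.max()+301,y.min()+222)
T=(ray(c,[(x.min()+300,229),(x.max()+301,229),(321,y.min()+222)],.06)-p)@M;print(T.round(4).tolist())
E
```

```text
edge y [-0.0354, -0.0355, -0.0349, -0.035, -0.0351, -0.0352, -0.0347, -0.0354] slope deg -0.81
edge y [0.0326, 0.0327, 0.0328, 0.0329, 0.033, 0.0324, 0.0325, 0.0326] slope deg 0.75
mid y -0.0012417601691448155
far edge x-.035: [0.0012 0.0012 0.0006 0.0006]Traceback (most recent call last):
  File "<stdin>", line 14, in <module>
    return umr_minimum(a, axis, None, out, keepdims, initial, where)
ValueError: zero-size array to reduction operation minimum which has no identity
```

```bash
python3 -m jog '[[[0.0004,-0.0015,0,0,0,0],[0,0,0.004,0,0,0],[0,0,0.005,0,0,0],[0,0,0.005,0,0,0],[0,0,0.004,0,0,0],[0,0,0.004,0,0,0],[0,0,0,0,0,0]]]' && python3 -m jog '[[[0,0,0.003,0,0,0],[0,0,0.002,0,0,0],[0,0,0,0,0,0]]]' && python3 - <<'E'
from h import *
to([.525,.021,.0855],99.1)
print(get_state()["moment"])
E
```

```text
clock: 21.52
tool_pos: [0.5247, 0.0213, 0.0991]
eef_rot: [-0.08, 0.997, -0.0, -0.0]
contact_force: [0.4, -0.2, -0.8]
opening: 0.156
finger_force: 50.0
clock: 21.9
tool_pos: [0.525, 0.0214, 0.0947]
eef_rot: [-0.08, 0.997, -0.0, 0.0]
contact_force: [-0.5, -0.5, 2.3]
opening: 0.153
finger_force: 50.0
t 21.9 pos [0.525  0.0214 0.0947] yaw 99.23 shift [ 0.0001 -0.0004  0.0092] az deg 0.13019424794268275 rad 0.0023 tilt [ 4.e-04 -2.e-04 -1.e+00] q7 0.66
[-0.04837509 -0.02559616  0.01291006]
```

```bash
python3 -m jog '[[[0,0,0.003,0,0,0],[0,0,0.002,0,0,0],[0,0,0.002,0,0,0],[0,0,0.002,0,0,0],[0,0,0.0005,0,0,0],[0,0,0,0,0,0],[0,0,0,0,0,0]]]' && python3 - <<'E'
from h import *
to([.525,.021,.0855],99.1)
print(get_state()["moment"])
E
```

```text
clock: 22.78
tool_pos: [0.5251, 0.0214, 0.0855]
eef_rot: [-0.08, 0.997, -0.0, 0.0]
contact_force: [-1.0, -0.8, 8.5]
opening: 0.159
finger_force: 50.0
t 22.77 pos [0.5251 0.0214 0.0855] yaw 99.23 shift [ 0.0002 -0.0004 -0.    ] az deg 0.1332362270337626 rad 0.0023 tilt [ 9.e-04 -3.e-04 -1.e+00] q7 0.64
[-0.13975141  0.2531499  -0.03225911]
```

```bash
python3 -m jog '[[[0,0,0.001,0,0,0],[0,0,0,0,0,0],[0,0,0,0,0,0]]]'
```

```text
clock: 23.15
tool_pos: [0.5251, 0.0214, 0.0853]
eef_rot: [-0.08, 0.997, -0.001, 0.001]
contact_force: [-2.9, -2.0, 16.8]
opening: 0.15
finger_force: 50.0
```

```bash
python3 -m jog '[[[0,0,0,0,0,0.1],[0,0,0,0,0,0.13],[0,0,0,0,0,0.13],[0,0,0,0,0,0.13],[0,0,0,0,0,0.13],[0,0,0,0,0,0.13],[0,0,0,0,0,0]]]' && python3 - <<'E'
from h import *
to([.525,.021,.0855],9.1)
print(get_state()["moment"])
E
```

```text
clock: 24.02
tool_pos: [0.5265, 0.0217, 0.0853]
eef_rot: [0.291, 0.957, 0.001, 0.002]
contact_force: [-0.3, -0.6, 12.9]
opening: 0.157
finger_force: 50.0
t 24.02 pos [0.5265 0.0217 0.0853] yaw 56.2 shift [ 0.0009 -0.0015 -0.0002] az deg 47.103272485606965 rad 0.8221 tilt [ 4.e-03 -1.e-04 -1.e+00] q7 0.02
[-0.18930904  0.03734345 -0.02119329]
```

```bash
python3 -m jog '[[[0,0,0,0,0,0.13],[0,0,0,0,0,0.13],[0,0,0,0,0,0.13],[0,0,0,0,0,0.13],[0,0,0,0,0,0.13],[0,0,0,0,0,0.12],[0,0,0,0,0,0.05],[0,0,0,0,0,0],[0,0,0,0,0,0]]]' && python3 - <<'E'
from h import *
to([.525,.021,.0855],9.1)
print(get_state()["moment"])
E
```

```text
clock: 25.15
tool_pos: [0.5263, 0.0213, 0.0853]
eef_rot: [0.648, 0.762, 0.001, 0.001]
contact_force: [-0.8, -1.5, 13.4]
opening: 0.149
finger_force: 50.0
t 25.15 pos [0.5263 0.0213 0.0853] yaw 9.26 shift [-0.     -0.0013 -0.0002] az deg 0.16404082734922554 rad 0.0029 tilt [ 3.5e-03 -5.0e-04 -1.0e+00] q7 -0.58
[-0.29708337  0.13424778 -0.03335839]
```

```bash
python3 -m jog '[[[0,0,0,0,0,0.03],[0,0,0,0,0,0.03],[0,0,0.0003,0,0,0],[0,0,0,0,0,0],[0,0,0,0,0,0]]]' && python3 - <<'E'
from h import *
to([.525,.021,.0855],9.1)
print(get_state()["moment"])
save(cam("wrist"),"w6.png")
E
```

```text
clock: 25.78
tool_pos: [0.5257, 0.0213, 0.0853]
eef_rot: [0.67, 0.742, 0.001, 0.001]
contact_force: [-3.1, -1.3, 19.1]
opening: 0.156
finger_force: 50.0
t 25.77 pos [0.5257 0.0213 0.0853] yaw 5.87 shift [-0.0002 -0.0007 -0.0002] az deg -3.232234565472595 rad -0.0564 tilt [ 2.7e-03 -8.0e-04 -1.0e+00] q7 -0.62
[-0.22378265  0.58296669  0.07992119]
```

View pics/w6.png

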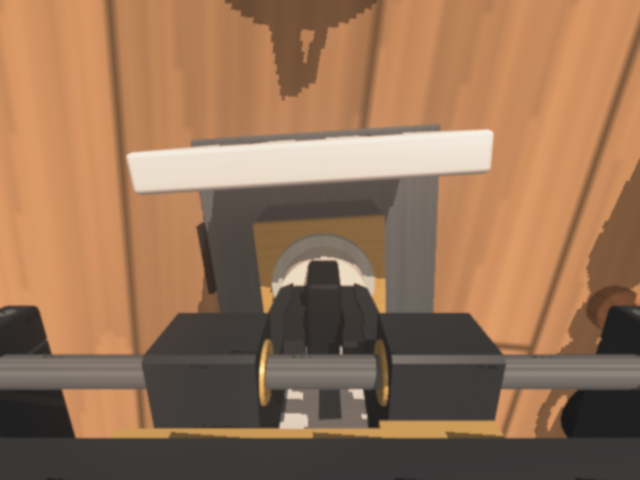

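The wing is still aligned in the fingers, turned about 93°, and the flange is seated on the brass with a steady down-push. I'm handing the job in.

```bash
python3 -c "
from plant import *
print(finish_job())"
```

```text
the job is handed in; nothing more can be done
None
```

I handed the job in after about 26 s: the pot stands released near the middle of the mat, and the plug is fully home, turned about 93° clockwise, still gripped and pressed down (19 N at the wrist); no verdict came back.

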